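Lift the hot tea infuser out of the mug with the lifting hook

TASK

The tea infuser stands in the mug, too hot to touch, its wire bail leaning to one side or the other below the rim. Take the lifting hook off the rack, dip it into the mug, catch the infuser by its bail, lift it out without moving the mug away and lower it gently, still on the hook, to stand upright in the middle of the saucer. Then free the hook and hang it back upright in the slot it came from; keep the gripper's fingers off the infuser.

Things in the scene. Friction and masses are not known exactly. Their poses are not given: they have to be found in the camera images.
- lift_hook: Loose lifting hook, 175 mm, 90 g: wooden handle (24 mm along x, 16 mm along y, z = 5 to 90 mm) over a round steel bolster (26 mm wide, z = 0 to 5 mm) and a 5 mm steel rod that goes straight down and ends in a J pointing along +x, lowest point z = -85.5 mm. Origin: centre of the bolster's underside, z up the handle. Starts hanging by the bolster in the rack's left fork.
- hook_seat (a point): Bottom of the inside of the J, where a hooked bar rests: (8, 0, -80.5) mm in the hook's frame.
- hook_tip (a point): Top of the J's upturned tip: (16, 0, -68.5) mm in the hook's frame, 12 mm above the inside of the bend; the gap between rod and tip is 11 mm wide, the wire 5 mm thick.
- rack: Fixed rack: wooden foot 100 x 200 x 12 mm, dark steel rail at the back on two posts, two forks pointing along -x (open front, towards the robot). A fork is two prongs 9 mm apart, tops at z = 110 mm, with a 4 mm high upturned lip at the front ends. Origin on the worktop, z up. A small skimmer with the same handle hangs fixed in the right fork (y = -50 mm).
- rack_slot (a point): Where the centre of the hook's bolster underside rests in the left fork: (0, 50, 110) mm in the rack's frame. The fork's lips stand 17 to 20 mm in front of it (-x), the rail 40 mm behind it. The hook starts here, pointing roughly along the rack's +y.
- mug: Loose cream mug, 82 mm across, 94 mm high, about 256 g, upright. Origin on its underside, 19 mm from the cup's middle towards the handle, which lies to -y.
- mug_mouth (a point): Centre of the mug's mouth at rim height (94 mm above its underside). The cup is about 68 mm wide inside; its inner floor is 87 mm below this point.
- infuser: Loose steel tea infuser in the mug: a perforated can 52 mm across, 40 mm high, with fixed lid, 140 to 230 g with its bail. Origin: centre of its underside, z up. The bail swings about the y axis through bail_pivot, so its crown leans to the infuser's +x or -x side. Its angle is not reported: find it by feel or by sight.
- bail_pivot (a point): Midpoint between the bail's pivots, (0, 0, 42) mm in the infuser's frame. The bail is a 4 mm wire arch, 46 mm wide at the pivots, its 8 mm wide crown 34 mm from the pivot line. It starts leaning up to 0.75 rad either way from straight up, stops at 0.8 rad, is a little stiff (stays where it is left) and swings under a light push.
- saucer: Loose white saucer, 160 mm across, 16 mm high, flat in the middle. Origin: centre of its underside.

How it is judged:
By the outcome, as a careful person would: the job done as asked, in the order asked, and still so for the second after the job is handed in, with the robot touching nothing.
It also fails if it takes over 72 s, if anything falls off the work surface, if the arm or the gripper's body presses on something with over 40 N, if the wrist force passes 120 N, or if a joint passes its speed limit or range.

ROBOT

A 6-joint arm with a two-finger parallel gripper is mounted at the origin on a cart in front of the work surface, level with it; the furniture and walls round the work are solid. World frame = base frame: x ahead of the robot, y to its left, z up, the work surface at z = 0. Lengths are in m, angles in rad, forces in N, time in s.
With the tool pointing down it reaches from about 0.275 to 0.775 m from the base axis. Payload 14.6 kg.
Tool frame: the origin (TCP) lies at the very end of the fingers, on their centre line; the grasp point (between the pads) lies 19 mm behind it (hold_point_z is the distance from the TCP to the grasp point, in m); z points along the fingers, y is the line along which they close (so a half turn about z gives the same grasp; the last joint's range is limited). The gripper opens to 85 mm and grips with 20 to 120 N. Pads are 22 mm wide; open, the fingers measure 114 mm over their backs; the gripper's body (76 mm by 85 mm) begins 54 mm behind the grasp point. The pads swing forward as they close: fully open they stand 13 mm farther back than shut.
Start: joints at [-1.334, 0.263, -0.048, 1.259, 0, 1.415], TCP at [0.2, -0.485, 0.231] pointing down, gripper open.
Joint ranges: [-2.65, 2.65], [-0.89, 1.7], [-1.18, 1.37], [-2.13, 2.11], [-1.35, 1.29], [-3.14, 3.14]. Speed limits (rad/s): [1.89, 1.89, 2.57, 2.79, 3.14, 3.14].

INTERFACE

Orientations are given as [roll, pitch, yaw] about the fixed x, y, z axes, in that order (R = Rz(yaw) Ry(pitch) Rx(roll)).
In Python, from rig import state, snapshot, camera_params, close_job, search_frame, regions_of, landmark_of, hold_point_z gives the robot as it stands.
- The arm moves only by the shell command python3 -m jog 'ROWS'. ROWS is JSON, a list of rows, each an object of numbers: "dx", "dy", "dz": the shift along the tool's x, y, z as a fraction of full scale; "rx", "ry", "rz": the turn, a rotation vector about the tool's x, y, z as a fraction of full scale; "claw": the opening, from 0 (shut) to 1 (fully open). A call has 1 to 10 rows; each row is the pose to reach, as a shift and turn from the pose commanded when the call began, along the tool's axes at that moment; what a row does not reach only later rows make up. Full scale, the value 1, is 0.12 m for a shift and 90 degrees for a turn. A row lasts 1/10 s, in which the tool goes at most 50 mm and 8.59 degrees, less where a joint would pass 70% of its speed; a pose out of reach is approached as far as the arm can. A call with a number of a shift or a turn outside -1 to 1 is refused whole. A call with a gripper value outside its range is refused whole. The fingers move at their own pace and stop on an object; the grip force is fixed at half the most. Time passes only in rows, so rows that repeat a pose let the fingers close. It gives the time, the measured TCP pose, the force, the opening and the grip force at its end, in the units of the state.
- state(): the state, without advancing time (a new reading comes with each control period).
- snapshot(name): name is "scene" or "side" or "wrist"; returns (picture, depth): 384x512x3 uint8, red, green, blue; 384x512 float32, m along the optical axis (not along the pixel's ray), 0 where there is no reading.
- camera_params(name): a dict with "fx", "fy", "cx", "cy" (pixels), "rvec" (rotation vector, rad) and "tvec" (3), from world to camera coordinates, as OpenCV has them. Camera axes: x right, y down, z forward; pixel columns grow to the right and rows downward; lengths in m; the calibration is good to about 2 mm. The wrist camera is an equidistant fisheye: a pixel r from the principal point sees the ray r / f radians off the axis. A picture is of the moment at which its call begins: read the wrist's pose just before it. camera_params takes no time and is no camera call; for the wrist camera it gives the pose at the moment of the call.
- close_job(): hands the job in; it is judged then, once.
Trained networks look in the newest picture that a camera, given by its name, has taken for a name from the list of things; names that differ only in an ending like _2 or _b are one class to them, and where a whole thing is asked for, a point or a joint stands for the part that bears it (a point fixed in the world has none). Each returns a list of dicts, best first, with "p" (0 to 1); they miss things now and then, are a little off and sometimes report something else, mostly with a low value. They report only what shows in the picture. A call takes as long as a camera call.
- search_frame(label, camera): "uv" ([column, row] in pixels, amid what is visible of it).
- regions_of(label, camera): "pixels" (384x512 bool, what is visible of it) and "uv" ([column, row] in pixels, amid what is visible of it).
- landmark_of(label, camera): "uv" ([column, row] in pixels: a listed point, or the origin of a listed thing).
The state is a dict: "time_s": time; "joint_positions": joint angles; "qvel": joint speeds; "effort": joint torques, N m; "tcp_pos": TCP position; "eef_rot": TCP orientation; "force": force on the tool from outside, world axes, zero at the start; "torque": the same for the moment, N m; "grip_width": opening from 0.0 (shut) to 1.0 (fully open); "gripper_force": force on a finger pad.
Only numpy, scipy, OpenCV 4.12 (cv2) and the standard library are available. Lean on these libraries where they do the work, as an engineer would, in place of code of your own. Each camera call takes 0.05 s, during which the arm holds its last target. There are 200 camera calls.

## Working session

There is one attempt and no reset: what is moved stays moved. The work goes in short steps, Python scripts to look and compute and a shell command to move; the robot and the scene stay as the last step left them, time stands still between calls to the robot, and variables do not carry over. Pictures are saved under pics/ and viewed, at most 10 in all, crops included, and the job is handed in when it is done.

```bash
ls; mkdir -p pics; cat > h.py <<'E'
import numpy as np, cv2, json
from scipy.spatial.transform import Rotation as R
from rig import *
def cam(n):
    p=camera_params(n); return p, R.from_rotvec(p["rvec"]).as_matrix(), np.array(p["tvec"])
def ray(n,uv,P=None):
    p,Rm,t=P or cam(n); x=(uv[0]-p["cx"])/p["fx"]; y=(uv[1]-p["cy"])/p["fy"]
    if n=="wrist":
        r=np.hypot(x,y); d=np.array([np.sin(r)*x/r,np.sin(r)*y/r,np.cos(r)]) if r>1e-9 else np.array([0,0,1.])
    else: d=np.array([x,y,1.])
    return -Rm.T@t, Rm.T@d     # origin, dir (z_cam=1 for pinhole)
def onz(n,uv,z,P=None):
    o,d=ray(n,uv,P); return o+d*(z-o[2])/d[2]
def tri(obs):  # list of (cam,uv[,P])
    A=np.zeros((3,3));b=np.zeros(3)
    for ob in obs:
        o,d=ray(*ob); d=d/np.linalg.norm(d); M=np.eye(3)-np.outer(d,d); A+=M;b+=M@o
    return np.linalg.solve(A,b)
def cloud(n,depth,mask=None,P=None):
    p,Rm,t=P or cam(n); m=depth>0
    if mask is not None: m&=mask
    v,u=np.nonzero(m); z=depth[m]
    X=np.c_[(u-p["cx"])/p["fx"]*z,(v-p["cy"])/p["fy"]*z,z]
    return (X-t)@Rm
E
python3 - <<'E'
from h import *
np.set_printoptions(precision=4,suppress=True)
s=state();print({k:np.round(v,3) for k,v in s.items()},hold_point_z)
L=["lift_hook","hook_seat","hook_tip","rack","rack_slot","mug","mug_mouth","infuser","bail_pivot","saucer"]
ims=[]
for c in ["scene","side"]:
    im,d=snapshot(c); ims.append(im); np.save(f"d_{c}.npy",d); cv2.imwrite(f"pics/{c}0.png",im[:,:,::-1])
    p,Rm,t=cam(c); print(c,"at",-Rm.T@t,"axis",Rm[2],p["fx"])
obs={}
for l in L:
    for c in ["scene","side"]:
        r=landmark_of(l,c)
        if r:
            print(l,c,[(np.round(q["uv"],1),round(q["p"],2)) for q in r[:2]]); obs.setdefault(l,[]).append((c,r[0]["uv"]))
for l,o in obs.items():
    if len(o)==2: print(l,tri(o))
E
```

```text
pics
{'time_s': np.float64(0.0), 'joint_positions': array([-1.334,  0.264, -0.049,  1.259,  0.   ,  1.416]), 'qvel': array([-0.001, -0.001,  0.001, -0.001,  0.001,  0.001]), 'effort': array([  0.002, -63.762,  38.457,   0.014,  -0.   ,   0.   ]), 'tcp_pos': array([ 0.2  , -0.485,  0.231]), 'eef_rot': array([-3.14 , -0.   ,  0.392]), 'force': array([ 1.016,  1.123, -0.177]), 'torque': array([-0.053, -0.008, -0.048]), 'gripper_force': np.float64(0.0), 'grip_width': np.float64(1.003)} 0.0187
scene at [-0.1318 -0.6164  0.5629] axis [ 0.7351  0.3981 -0.5487] 371.25177796532444
side at [0.5326 0.3707 0.6508] axis [-0.0056 -0.7519 -0.6593] 351.79445445111406
lift_hook side [(array([232.2, 186.6]), 0.9), (array([238.2, 208.7]), 0.31)]
hook_seat side [(array([239.8, 209.3]), 0.81)]
hook_tip side [(array([235.9, 209.5]), 0.58)]
rack side [(array([238.6, 205.3]), 0.87)]
rack_slot side [(array([228.5, 187.6]), 0.88)]
mug scene [(array([289.9, 257. ]), 0.72)]
mug side [(array([295.3, 185.8]), 0.89), (array([292.3, 161.3]), 0.3)]
mug_mouth scene [(array([283. , 218.6]), 0.76)]
mug_mouth side [(array([291.6, 165.2]), 0.9)]
bail_pivot scene [(array([282.5, 236.9]), 0.38)]
bail_pivot side [(array([292.8, 177.7]), 0.47)]
saucer scene [(array([228.1, 226.2]), 0.63)]
saucer side [(array([297.7, 230.5]), 0.88)]
mug [ 0.4153 -0.3944  0.004 ]
mug_mouth [ 0.4301 -0.3703  0.092 ]
bail_pivot [ 0.4245 -0.3735  0.0476]
saucer [ 0.4307 -0.223   0.0076]
```

```bash
python3 -c "
import cv2,numpy as np
a=cv2.imread('pics/scene0.png');b=cv2.imread('pics/side0.png')
cv2.imwrite('pics/both0.png',cv2.resize(np.vstack([a,b]),(800,1200))[:600*2:2] if 0 else cv2.resize(np.hstack([a,b]),(800,300)))"
```

```text
(no output)
```

View pics/scene0.png

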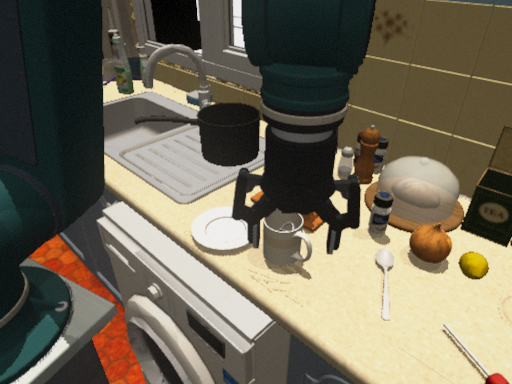

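View pics/side0.png

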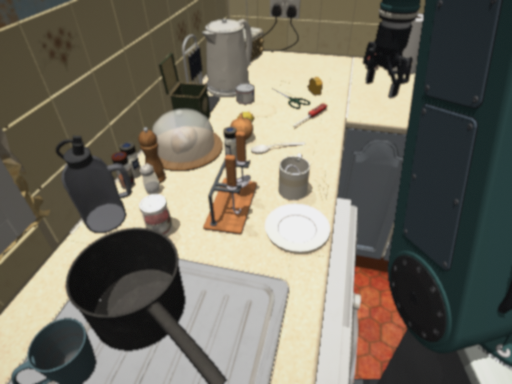

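The scene view has the mug at (285,238) and the saucer at (222,230), with the arm hiding the rack. In the side view the rack is at about (235,205), the mug at (294,178) and the saucer at (297,230). Next I'll measure the rack, then raise the arm over it.

```bash
cat >> h.py <<'E'
def togo(pos,yaw=None,rpy=None):
    """print jog numbers for world TCP target (tool-down if yaw)"""
    s=state(); R0=R.from_euler('xyz',s["eef_rot"]); Rt=R.from_euler('xyz',rpy if rpy is not None else [np.pi,0,yaw])
    d=R0.inv().apply(np.array(pos)-s["tcp_pos"])/0.12; r=(R0.inv()*Rt).as_rotvec()/(np.pi/2)
    print("togo d",np.round(d,3),"r",np.round(r,3))
np.set_printoptions(precision=4,suppress=True)
E
python3 - <<'E'
from h import *
snapshot("side"); d=np.load("d_side.npy")
for l,z in [("rack_slot",.11),("lift_hook",.11),("rack",0),("mug_mouth",.094),("saucer",0),("hook_seat",.0295),("hook_tip",.0415)]:
    r=landmark_of(l,"side")
    if r: print(l,onz("side",r[0]["uv"],z),r[0]["p"])
r=regions_of("rack","side")[0]; C=cloud("side",d,r["pixels"]); 
f=C[(C[:,2]<.016)&(C[:,2]>.006)]; print("foot",len(f),cv2.minAreaRect((f[:,:2]*1000).astype(np.float32)))
r=regions_of("lift_hook","side")[0]; C=cloud("side",d,r["pixels"]); print("hook",len(C),C.mean(0),C.min(0),C.max(0))
h=C[C[:,2]>.12];print(np.median(h,0))
togo([.57,-.25,.33],0.)
E
```

```text
rack_slot [ 0.5872 -0.2681  0.11  ] 0.76
lift_hook [ 0.4436 -0.1211  0.11  ] 0.72
rack [ 0.576  -0.3266  0.    ] 0.68
mug_mouth [ 0.4248 -0.3686  0.094 ] 0.8
saucer [ 0.4398 -0.2246  0.    ] 0.82
hook_seat [ 0.5686 -0.2638  0.0295] 0.6
hook_tip [ 0.5707 -0.271   0.0415] 0.85
foot 1536 ((581.1005859375, -365.64678955078125), (300.3004150390625, 100.25126647949219), 78.13431549072266)
hook 399 [ 0.584  -0.271   0.1503] [ 0.5707 -0.5189 -0.002 ] [ 0.618  -0.2513  0.2011]
[ 0.5824 -0.2582  0.1652]
togo d [ 3.595 -0.636 -0.823] r [ 0.    -0.     0.249]
```

```bash
python3 -m jog '[{"dx":0.6,"dz":-0.6,"rz":-0.3,"claw":1},{"dx":0.9,"dz":-0.85,"rz":-0.4},{"dx":1,"dz":-0.85,"rz":-0.617},{"dx":1,"dz":-0.85,"rz":-0.617},{"dx":1,"dz":-0.85,"rz":-0.617},{"dx":1,"dz":-0.85,"rz":-0.617},{"dx":1,"dz":-0.85,"rz":-0.617},{"dx":1,"dz":-0.85,"rz":-0.617}]'; python3 - <<'E'
from h import *
print(state()["tcp_pos"],state()["eef_rot"]); togo([.52,-.27,.33],1.36)
E
```

```text
[ 0.2005 -0.4852  0.2313] [ 3.1416 -0.      0.3918]
togo d [ 3.146 -0.641 -0.823] r [ 0.    -0.    -0.616]$[0]: bad value
```

```bash
python3 -m jog '[{"dx":1,"dy":0,"dz":-0.85,"rx":0,"ry":0,"rz":-0.617,"claw":1},{"dx":1,"dy":0,"dz":-0.85,"rx":0,"ry":0,"rz":-0.617,"claw":1},{"dx":1,"dy":0,"dz":-0.85,"rx":0,"ry":0,"rz":-0.617,"claw":1},{"dx":1,"dy":0,"dz":-0.85,"rx":0,"ry":0,"rz":-0.617,"claw":1},{"dx":1,"dy":0,"dz":-0.85,"rx":0,"ry":0,"rz":-0.617,"claw":1},{"dx":1,"dy":0,"dz":-0.85,"rx":0,"ry":0,"rz":-0.617,"claw":1},{"dx":1,"dy":0,"dz":-0.85,"rx":0,"ry":0,"rz":-0.617,"claw":1},{"dx":1,"dy":0,"dz":-0.85,"rx":0,"ry":0,"rz":-0.617,"claw":1}]'; python3 - <<'E'
from h import *
print(state()["tcp_pos"],state()["eef_rot"]); togo([.5,-.31,.33],1.36)
E
```

```text
time_s: 2.4
tcp_pos: [0.3114, -0.4394, 0.3333]
eef_rot: [-3.142, -0.0, 1.362]
force: [-0.7, -0.5, -0.9]
grip_width: 0.998
gripper_force: 0.0
[ 0.3114 -0.4394  0.3333] [-3.1416 -0.      1.362 ]
togo d [1.38  1.314 0.027] r [-0.    -0.     0.001]
```

```bash
python3 -m jog '[{"dx":0.8,"dy":1,"dz":0,"rx":0,"ry":0,"rz":0,"claw":1},{"dx":0.8,"dy":1,"dz":0,"rx":0,"ry":0,"rz":0,"claw":1},{"dx":0.8,"dy":1,"dz":0,"rx":0,"ry":0,"rz":0,"claw":1},{"dx":0.8,"dy":1,"dz":0,"rx":0,"ry":0,"rz":0,"claw":1},{"dx":0.8,"dy":1,"dz":0,"rx":0,"ry":0,"rz":0,"claw":1}]'; python3 - <<'E'
from h import *
print(state()["tcp_pos"],state()["eef_rot"])
im,d=snapshot("wrist"); p,Rm,t=P=cam("wrist"); np.save("d_w1.npy",d); np.savez("P1.npz",Rm=Rm,t=t,**{k:p[k] for k in("fx","fy","cx","cy")})
cv2.imwrite("pics/w1.png",im[:,:,::-1]); print("cam",-Rm.T@t,Rm[2],p["fx"],d.min(),d.max())
for l,z in [("rack_slot",.11),("lift_hook",.11),("rack",0),("mug_mouth",.094),("mug",0),("bail_pivot",.049),("infuser",.007),("saucer",0),("hook_seat",.0295),("hook_tip",.0415)]:
    r=landmark_of(l,"wrist")
    if r: print(l,np.round(r[0]["uv"],1),onz("wrist",r[0]["uv"],z,P),round(r[0]["p"],2))
E
```

```text
time_s: 2.9
tcp_pos: [0.4496, -0.3698, 0.3329]
eef_rot: [-3.141, -0.0, 1.361]
force: [-0.3, -0.7, 0.0]
grip_width: 1.002
gripper_force: 0.0
[ 0.4496 -0.3698  0.3329] [-3.1411 -0.0002  1.3613]
cam [ 0.4621 -0.3036  0.4754] [-0.0561 -0.2612 -0.9637] 297.3186396354542 0.0 1.4902706
rack_slot [348.   63.5] [ 0.5851 -0.2621  0.11  ] 0.61
lift_hook [346.2  65.1] [ 0.5823 -0.2638  0.11  ] 0.87
rack [327.1 107.8] [ 0.5724 -0.3162  0.    ] 0.94
mug_mouth [239.2 171.1] [ 0.4219 -0.3721  0.094 ] 0.82
mug [240.7 169.4] [ 0.415  -0.3868  0.    ] 0.89
bail_pivot [238.7 167.9] [ 0.4175 -0.3754  0.049 ] 0.8
infuser [242.5 158.7] [ 0.4224 -0.3692  0.007 ] 0.59
saucer [227.3  67.3] [ 0.43   -0.2207  0.    ] 0.93
hook_seat [329.2  74.6] [ 0.579  -0.2659  0.0295] 0.82
hook_tip [322.5  69.6] [ 0.5674 -0.258   0.0415] 0.67
```

View pics/w1.png

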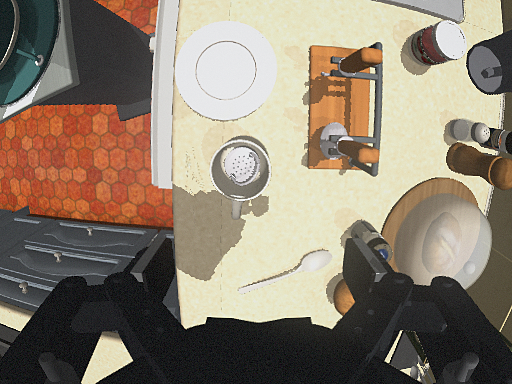

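The wrist view shows the saucer at (227,67), the mug with the can at (240,170), and the rack with the hook handle at (355,62) and the skimmer at (355,150). I'll enlarge the mug and the rack.

```bash
python3 - <<'E'
import cv2,numpy as np
a=cv2.imread('pics/w1.png')
m=cv2.resize(a[130:225,200:280],(500,594),interpolation=cv2.INTER_CUBIC); r=cv2.resize(a[35:175,300:390],(300,466),interpolation=cv2.INTER_CUBIC)
o=np.zeros((594,800,3),np.uint8);o[:,:500]=m;o[:466,500:]=r;cv2.imwrite('pics/c1.png',o)
from h import *
P=np.load("P1.npz"); p={k:float(P[k]) for k in("fx","fy","cx","cy")}; P=(p,P["Rm"],P["t"])
c=[onz("wrist",u,.012,P)[:2] for u in [(310.5,46.5),(308.5,168.5)]]; print(c,np.degrees(np.arctan2(*(c[0]-c[1])[::-1])))
E
```

```text
[array([ 0.5638, -0.2152]), array([ 0.5224, -0.4056])] 77.72553503460915
```

View pics/c1.png

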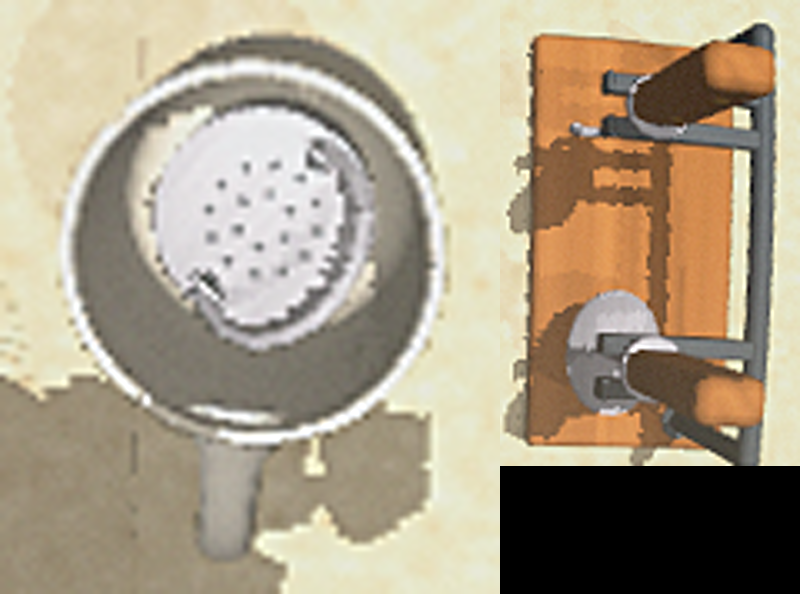

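The bail lies low toward the lower right of the crop, with its pivots at (320,150) and (205,290), so it leans along a world yaw of about -50°. I'll turn the gripper, for a half-turned grasp so the last joint stays in range, and look straight down into the mug on the way.

```bash
python3 -m jog '[{"dx":-0.11,"dy":0.37,"dz":0.6,"rx":0,"ry":0,"rz":-0.95,"claw":1},{"dx":-0.11,"dy":0.37,"dz":0.6,"rx":0,"ry":0,"rz":-0.95,"claw":1},{"dx":-0.11,"dy":0.37,"dz":0.6,"rx":0,"ry":0,"rz":-0.95,"claw":1},{"dx":-0.11,"dy":0.37,"dz":0.6,"rx":0,"ry":0,"rz":-0.95,"claw":1},{"dx":-0.11,"dy":0.37,"dz":0.6,"rx":0,"ry":0,"rz":-0.95,"claw":1},{"dx":-0.11,"dy":0.37,"dz":0.6,"rx":0,"ry":0,"rz":-0.95,"claw":1},{"dx":-0.11,"dy":0.37,"dz":0.6,"rx":0,"ry":0,"rz":-0.95,"claw":1},{"dx":-0.11,"dy":0.37,"dz":0.6,"rx":0,"ry":0,"rz":-0.95,"claw":1},{"dx":-0.11,"dy":0.37,"dz":0.6,"rx":0,"ry":0,"rz":-0.95,"claw":1},{"dx":-0.11,"dy":0.37,"dz":0.6,"rx":0,"ry":0,"rz":-0.95,"claw":1}]'; cat >> h.py <<'E'
def wsnap(name,labels):
    P=cam("wrist"); im,d=snapshot("wrist"); p,Rm,t=P; np.save(f"d_{name}.npy",d); np.savez(f"P_{name}.npz",Rm=Rm,t=t,**{k:p[k] for k in("fx","fy","cx","cy")})
    cv2.imwrite(f"pics/{name}.png",im[:,:,::-1])
    for l,z in labels:
        r=landmark_of(l,"wrist")
        if r: print(l,np.round(r[0]["uv"],1),onz("wrist",r[0]["uv"],z,P),round(r[0]["p"],2))
    return im,d,P
def loadP(name):
    P=np.load(f"P_{name}.npz"); return ({k:float(P[k]) for k in("fx","fy","cx","cy")},P["Rm"],P["t"])
E
python3 - <<'E'
from h import *
im,d,P=wsnap("w2",[("mug_mouth",.094),("bail_pivot",.049),("infuser",.007),("mug",0),("rack_slot",.11),("saucer",0)])
print(-P[1].T@P[2])
# depth point cloud inside the mug (fisheye)
p,Rm,t=P; v,u=np.nonzero(d>0)
pts=[]
for a,b in zip(u,v):
    o,k=ray("wrist",(a,b),P)
    kc=Rm@k; X=o+k*d[b,a]/kc[2]; pts.append((*X,a,b))
pts=np.array(pts); np.save("pts2.npy",pts)
q=pts[np.hypot(pts[:,0]-.423,pts[:,1]+.372)<.05]
rim=q[q[:,2]>.088]; print("rim",len(rim),cv2.minEnclosingCircle((rim[:,:2]*1000).astype(np.float32)),rim[:,2].max())
b=q[(np.hypot(q[:,0]-.423,q[:,1]+.372)<.032)&(q[:,2]>.052)]; print(len(b)); print(b[::max(1,len(b)//30)])
u0,v0=q[:,3].mean(),q[:,4].mean(); print(u0,v0)
x0,y0=int(u0)-50,int(v0)-45; c=im[y0:y0+90,x0:x0+100,::-1]; print(x0,y0); cv2.imwrite("pics/c2.png",cv2.resize(c,(666,600),interpolation=cv2.INTER_CUBIC))
E
```

```text
time_s: 4.45
tcp_pos: [0.4893, -0.3927, 0.2612]
eef_rot: [3.142, -0.0, 2.859]
force: [1.1, -0.1, -0.4]
grip_width: 1.003
gripper_force: 0.0
bail_pivot [327.1 200.7] [ 0.5517 -0.3194  0.049 ] 0.66
infuser [256.9 114.7] [ 0.4254 -0.3755  0.007 ] 0.9
mug [388.1 228.5] [ 0.6428 -0.2248  0.    ] 0.7
rack_slot [258.9 112. ] [ 0.4229 -0.3723  0.11  ] 0.69
saucer [359.6  86.5] [ 0.4227 -0.2267  0.    ] 0.96
[ 0.4237 -0.3731  0.4035]
rim 1376 ((426.14947509765625, -376.5163879394531), 47.14413070678711) 0.364916147023782
235
[[  0.4048  -0.3873   0.0536 242.     101.    ]
 [  0.4066  -0.3854   0.0528 244.     102.    ]
 [  0.4083  -0.3836   0.0521 246.     103.    ]
 [  0.4086  -0.3916   0.0604 239.     105.    ]
 [  0.4101  -0.3908   0.0614 240.     106.    ]
 [  0.4118  -0.3933   0.0671 238.     108.    ]
 [  0.4137  -0.395    0.0672 237.     110.    ]
 [  0.4159  -0.3955   0.0694 237.     112.    ]
 [  0.4181  -0.3961   0.0704 237.     114.    ]
 [  0.4201  -0.3931   0.0711 240.     115.    ]
 [  0.4226  -0.3926   0.0729 241.     117.    ]
 [  0.4247  -0.3932   0.0738 241.     119.    ]
 [
[... 399 characters left out ...]
04   0.0552 274.     128.    ]
 [  0.4394  -0.3826   0.0748 254.     129.    ]
 [  0.4394  -0.3859   0.0789 251.     130.    ]
 [  0.4461  -0.3657   0.0633 270.     130.    ]
 [  0.4411  -0.3842   0.0772 253.     131.    ]
 [  0.4436  -0.3769   0.0722 260.     131.    ]
 [  0.4475  -0.365    0.0645 271.     131.    ]
 [  0.4432  -0.3814   0.0749 256.     132.    ]
 [  0.4456  -0.374    0.0715 263.     132.    ]
 [  0.4482  -0.3664   0.0646 270.     132.    ]
 [  0.4452  -0.3785   0.0751 259.     133.    ]
 [  0.4477  -0.3711   0.0697 266.     133.    ]
 [  0.4463  -0.3789   0.0751 259.     134.    ]
 [  0.4488  -0.3714   0.0695 266.     134.    ]]
260.53621601897464 137.06714103265827
210 92
```

View pics/c2.png

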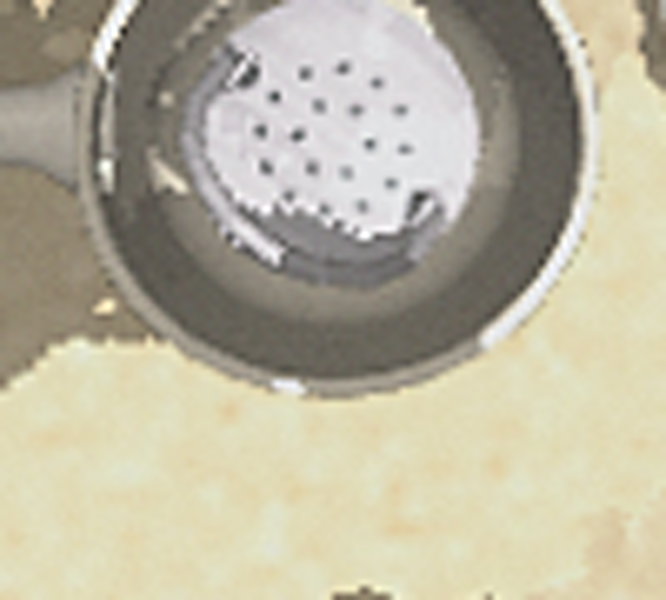

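The straight-down view shows the bail's pivots at (243,70) and (422,208) in the crop, with its crown toward (330,275). The depth reading is clean, so I'll fit the bail from it.

```bash
python3 - <<'E'
from h import *
pts=np.load("pts2.npy"); c0=np.array([.424,-.374])
r=np.hypot(pts[:,0]-c0[0],pts[:,1]-c0[1])
rim=pts[(r<.05)&(abs(pts[:,2]-.0935)<.004)]
A=np.c_[2*rim[:,:2],np.ones(len(rim))]; s=np.linalg.lstsq(A,(rim[:,:2]**2).sum(1),rcond=None)[0]; print("rim circle",s[:2],np.sqrt(s[2]+s[0]**2+s[1]**2),np.median(rim[:,2]))
lid=pts[(r<.036)&(abs(pts[:,2]-.047)<.004)]; h=cv2.minEnclosingCircle((lid[:,:2]*1000).astype(np.float32)); print("lid",len(lid),h,np.median(lid[:,2]),lid[:,:2].mean(0))
b=pts[(r<.034)&(pts[:,2]>.054)&(pts[:,2]<.084)][:,:3]
from scipy.optimize import least_squares
def arch(q):
    x,y,a,ph=q; ax=np.array([np.cos(a),np.sin(a),0]); ln=np.array([np.sin(a),-np.cos(a),0])*np.sin(ph)+np.array([0,0,np.cos(ph)])
    # poly: leg to crown (rounded unknown) -> plane and ellipse-ish distance
    X=b-np.array([x,y,.049]); u=X@ax; w=X@ln; n=X@np.cross(ax,ln); return u,w,n
def res(q):
    u,w,n=arch(q); return np.r_[n, .3*((np.abs(u)/.023)**2+(w/.034)**2-1)*.02]
s=least_squares(res,[.424,-.373,np.radians(36),.64],loss="soft_l1",f_scale=.002)
x,y,a,ph=s.x; print("fit",s.x,np.degrees(a),np.std(s.fun))
print("lean yaw",np.degrees(a)-90,"crown",x+.034*np.sin(ph)*np.sin(a),y-.034*np.sin(ph)*np.cos(a),.049+.034*np.cos(ph))
# slot estimate etc
S=pts[(pts[:,2]<.03)&(pts[:,2]>.001)&(np.hypot(pts[:,0]-.43,pts[:,1]+.222)<.1)]; print("saucer",len(S),cv2.minEnclosingCircle((S[:,:2]*1000).astype(np.float32)))
H=pts[(pts[:,2]>.13)&(pts[:,2]<.21)&(pts[:,0]>.54)]; print("handles",len(H)); H1=H[H[:,1]>-.31]; print(H1[:,:3].mean(0) if len(H1) else 0, H1[:,:3].min(0) if len(H1) else 0,H1[:,:3].max(0) if len(H1) else 0)
E
```

```text
rim circle [ 0.4236 -0.3711] 0.039135340893371055 0.0932890870579347
lid 1335 ((424.6196594238281, -380.5035705566406), 35.01882553100586) 0.04644996764174525 [ 0.4224 -0.371 ]
fit [ 0.4235 -0.3717  0.6482  0.6143] 37.13902983286329 0.0010591138495797748
lean yaw -52.86097016713671 crown 0.43536295727721364 -0.3872738461658772 0.07678377306604997
saucer 9824 ((429.5904235839844, -222.15716552734375), 99.89949035644531)
handles 2630
[ 0.6071 -0.2403  0.1674] [ 0.5696 -0.2755  0.13  ] [ 0.8868 -0.0353  0.2011]
```

```bash
python3 -m jog '[{"dx":-0.2,"dy":0.4,"dz":-0.24,"rx":0,"ry":0,"rz":-0.95,"claw":1},{"dx":-0.4,"dy":0.8,"dz":-0.24,"rx":0,"ry":0,"rz":-0.95,"claw":1},{"dx":-0.4,"dy":0.8,"dz":-0.24,"rx":0,"ry":0,"rz":-0.95,"claw":1},{"dx":-0.4,"dy":0.8,"dz":-0.24,"rx":0,"ry":0,"rz":-0.95,"claw":1},{"dx":-0.4,"dy":0.8,"dz":-0.24,"rx":0,"ry":0,"rz":-0.95,"claw":1},{"dx":-0.4,"dy":0.8,"dz":-0.24,"rx":0,"ry":0,"rz":-0.95,"claw":1},{"dx":-0.4,"dy":0.8,"dz":-0.24,"rx":0,"ry":0,"rz":-0.95,"claw":1},{"dx":-0.4,"dy":0.8,"dz":-0.24,"rx":0,"ry":0,"rz":-0.95,"claw":1},{"dx":-0.4,"dy":0.8,"dz":-0.24,"rx":0,"ry":0,"rz":-0.95,"claw":1},{"dx":-0.4,"dy":0.8,"dz":-0.24,"rx":0,"ry":0,"rz":-0.95,"claw":1}]'; cat >> h.py <<'E'
def wcloud(d,P):
    p,Rm,t=P; v,u=np.nonzero(d>0); x=(u-p["cx"])/p["fx"]; y=(v-p["cy"])/p["fy"]; r=np.hypot(x,y)+1e-9; z=d[v,u]
    X=np.c_[np.tan(r)*x/r*z,np.tan(r)*y/r*z,z]; return np.c_[(X-t)@Rm,u,v]
E
python3 - <<'E'
from h import *
im,d,P=wsnap("w3",[("rack_slot",.11),("lift_hook",.11),("rack",0)])
r=regions_of("lift_hook","wrist"); print([ (round(q["p"],2),q["pixels"].sum(),q["uv"]) for q in r[:3]])
W=wcloud(d,P); m=r[0]["pixels"][W[:,4].astype(int),W[:,3].astype(int)]
T=W[m&(W[:,2]>.19)&(W[:,2]<.215)]; print("top",len(T),T[:,:3].mean(0),cv2.minAreaRect((T[:,:2]*1000).astype(np.float32)),T[:,2].max())
togo([.585,-.266,.29],-1.785)
E
```

```text
time_s: 5.8
tcp_pos: [0.5627, -0.3143, 0.2901]
eef_rot: [3.142, -0.0, -1.933]
force: [-1.2, -0.1, 0.1]
grip_width: 1.001
gripper_force: 0.0
rack_slot [256.4 220.7] [ 0.5835 -0.2634  0.11  ] 0.87
lift_hook [252.7 217.4] [ 0.586  -0.2687  0.11  ] 0.65
rack [250.1 160.3] [ 0.574  -0.3163  0.    ] 0.8
[(0.8, np.int64(1310), [255.1, 235.0])]
top 487 [ 0.5822 -0.2675  0.1976] ((582.8104858398438, -266.0201721191406), (15.981816291809082, 24.205202102661133), 78.60450744628906) 0.20103388260169935
togo d [-0.442 -0.027  0.001] r [-0.  -0.  -0.1]
```

View pics/w3.png

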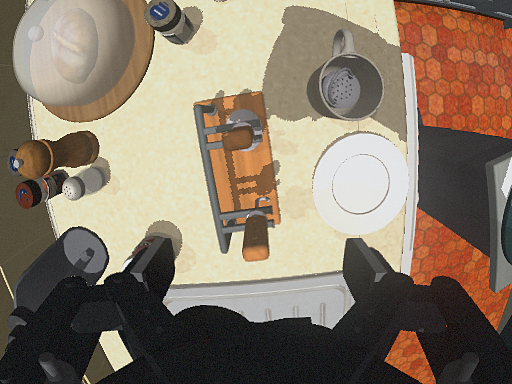

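The view shows the hook handle's top at (257,253) between the fingers, with the fork lips facing right (world -x). The hook's heading isn't clear, so I'll check it against the handle's top rectangle and the projected J.

```bash
python3 - <<'E'
from h import *
def proj(X,P):
    p,Rm,t=P; c=Rm@X+t; r=np.hypot(c[0],c[1]); th=np.arctan2(r,c[2]); return np.array([p["cx"]+p["fx"]*th*c[0]/r,p["cy"]+p["fy"]*th*c[1]/r])
P3=loadP("w3"); W=wcloud(np.load("d_w3.npy"),P3)
T=W[(np.hypot(W[:,0]-.583,W[:,1]+.266)<.03)&(W[:,2]>.1975)&(W[:,2]<.205)]
c,wh,a=cv2.minAreaRect((T[:,:2]*1000).astype(np.float32)); print(len(T),c,wh,a); print(cv2.boxPoints((c,wh,a)))
z=np.load("P1.npz"); P1=({k:float(z[k]) for k in("fx","fy","cx","cy")},z["Rm"],z["t"])
W1=wcloud(np.load("d_w1.npy"),P1)
J=lambda W:W[(np.hypot(W[:,0]-.583,W[:,1]+.266)<.045)&(W[:,2]>.02)&(W[:,2]<.095)]
for n,Wn in(("w1",W1),("w3",W)):
    q=J(Wn); q=q[np.argsort(q[:,2])]; print(n,len(q)); print(q[::max(1,len(q)//15)])
for ang in (78,168,-12):
    d=np.array([np.cos(np.radians(ang)),np.sin(np.radians(ang))]); o=np.array([.5835,-.2655])
    print(ang,[proj(np.r_[o+k*d,zz],P1).round(1) for k,zz in((0,.11),(0,.05),(.008,.0265),(.016,.0415))])
E
```

```text
321 (583.1559448242188, -265.6380310058594) (14.257707595825195, 21.593820571899414) 79.09869384765625
[[ 571.2057 -270.5963]
 [ 592.4098 -274.6801]
 [ 595.1062 -260.6797]
 [ 573.9021 -256.5959]]
w1 31
[[  0.575   -0.2669   0.0239 326.      76.    ]
 [  0.5781  -0.2631   0.0278 328.      73.    ]
 [  0.576   -0.263    0.0299 327.      73.    ]
 [  0.5769  -0.2663   0.0299 328.      75.    ]
 [  0.5707  -0.2654   0.03   324.      75.    ]
 [  0.5772  -0.2648   0.0301 328.      74.    ]
 [  0.5753  -0.2661   0.0302 327.      75.    ]
 [  0.5728  -0.2626   0.0306 325.      73.    ]
 [  0.5781  -0.2652   0.0324 329.      74.    ]
 [  0.5683  -0.2655   0.0338 323.      75.    ]
 [  0.5664  -0.2626   0.0382 322.      73.    ]
 [  0.565   -0.261    0.039  321.      72.    ]
 [  0.5694  -0.2617   0.0395 324.      72.    ]
 [  0.5662  -0.2613   0.0402 322.      72.    ]
 [  0.5686  -0.2634   0.0413 324.      73.    ]
 [  0.5671  -0.2618   0.0427 323.      72.    ]]
w3 76
[[  0.5762  -0.2657   0.0281 261.     197.    ]
 [  0.5745  -0.2622   0.029  263.     199.    ]
 [  0.5712  -0.2629   0.030
[... 235 characters left out ...]
0.0379 258.     200.    ]
 [  0.5658  -0.2624   0.04   269.     199.    ]
 [  0.5847  -0.2668   0.0407 255.     201.    ]
 [  0.5668  -0.2637   0.0428 268.     199.    ]
 [  0.5817  -0.2669   0.049  257.     202.    ]
 [  0.5816  -0.267    0.0541 257.     203.    ]
 [  0.5807  -0.2656   0.0599 258.     205.    ]
 [  0.5806  -0.2658   0.0647 258.     206.    ]
 [  0.5827  -0.2676   0.0719 256.     207.    ]]
78 [array([347.3,  66.3]), array([335.4,  72.2]), array([331.5,  69. ]), array([333.9,  62.4])]
168 [array([347.3,  66.3]), array([335.4,  72.2]), array([326.4,  73.8]), array([323.4,  72.3])]
-12 [array([347.3,  66.3]), array([335.4,  72.2]), array([336.6,  74.5]), array([344.3,  73.7])]
```

The J points along world yaw 168°, which is along the fork slot and out the front. The handle's 24 mm side agrees with that. I'll grip the 16 mm faces with tool yaw 168°.

```bash
python3 - <<'E'
from h import *
togo([.5828,-.2657,.24],np.radians(168.3))
E
```

```text
togo d [-0.438 -0.009  0.417] r [-0.     0.     0.893]
```

```bash
python3 -m jog '[{"dx":-0.438,"dy":-0.009,"dz":0.4,"rx":0,"ry":0,"rz":0.893,"claw":0.7},{"dx":-0.438,"dy":-0.009,"dz":0.4,"rx":0,"ry":0,"rz":0.893,"claw":0.7},{"dx":-0.438,"dy":-0.009,"dz":0.4,"rx":0,"ry":0,"rz":0.893,"claw":0.7},{"dx":-0.438,"dy":-0.009,"dz":0.4,"rx":0,"ry":0,"rz":0.893,"claw":0.7},{"dx":-0.438,"dy":-0.009,"dz":0.4,"rx":0,"ry":0,"rz":0.893,"claw":0.7},{"dx":-0.438,"dy":-0.009,"dz":0.4,"rx":0,"ry":0,"rz":0.893,"claw":0.7},{"dx":-0.438,"dy":-0.009,"dz":0.4,"rx":0,"ry":0,"rz":0.893,"claw":0.7},{"dx":-0.438,"dy":-0.009,"dz":0.4,"rx":0,"ry":0,"rz":0.893,"claw":0.7},{"dx":-0.438,"dy":-0.009,"dz":0.4,"rx":0,"ry":0,"rz":0.893,"claw":0.7},{"dx":-0.438,"dy":-0.009,"dz":0.4,"rx":0,"ry":0,"rz":0.893,"claw":0.7}]'; python3 - <<'E'
from h import *
im,d,P=wsnap("w4",[("rack_slot",.11),("lift_hook",.11)])
W=wcloud(d,P)
T=W[(np.hypot(W[:,0]-.583,W[:,1]+.266)<.03)&(W[:,2]>.197)&(W[:,2]<.205)]
print(len(T),cv2.minAreaRect((T[:,:2]*1000).astype(np.float32)))
q=W[(np.hypot(W[:,0]-.583,W[:,1]+.266)<.02)&(W[:,2]>.1)&(W[:,2]<.2)]
for z in np.arange(.11,.2,.015):
    k=q[(q[:,2]>=z)&(q[:,2]<z+.015)]; print(round(z,3),len(k),k[:,:3].mean(0) if len(k) else 0, np.ptp(k[:,1]) if len(k) else 0)
togo([.5828,-.2657,.138],np.radians(168.3))
print(state()["joint_positions"])
E
```

```text
time_s: 7.05
tcp_pos: [0.5826, -0.2656, 0.2421]
eef_rot: [3.142, -0.0, 2.933]
force: [0.1, 0.1, 0.3]
grip_width: 0.697
gripper_force: 0.0
rack_slot [260.1 185.2] [ 0.5826 -0.2633  0.11  ] 0.89
lift_hook [256.4 184.9] [ 0.5816 -0.2667  0.11  ] 0.96
613 ((583.048583984375, -264.9413757324219), (14.16307544708252, 22.254886627197266), 77.40593719482422)
0.11 257 [ 0.5766 -0.2639  0.1139] 0.029431051356772375
0.125 69 [ 0.5723 -0.2627  0.1331] 0.014885070878709272
0.14 76 [ 0.5725 -0.2628  0.1481] 0.01555214260074006
0.155 95 [ 0.5724 -0.2627  0.163 ] 0.01548652356512853
0.17 111 [ 0.5723 -0.2627  0.1777] 0.015308967118815131
0.185 749 [ 0.5806 -0.2645  0.1972] 0.0185136717473654
0.2 0 0 0
togo d [-0.002 -0.     0.867] r [-0.     0.     0.003]
[-0.5549  0.4677  0.2998  1.4029 -0.     -0.3551]
```

```bash
python3 -m jog '[{"dx":0,"dy":0,"dz":0.35,"rx":0,"ry":0,"rz":0,"claw":0.7},{"dx":0,"dy":0,"dz":0.6,"rx":0,"ry":0,"rz":0,"claw":0.6},{"dx":0,"dy":0,"dz":0.867,"rx":0,"ry":0,"rz":0,"claw":0.5},{"dx":0,"dy":0,"dz":0.867,"rx":0,"ry":0,"rz":0,"claw":0.4},{"dx":0,"dy":0,"dz":0.867,"rx":0,"ry":0,"rz":0,"claw":0.3},{"dx":0,"dy":0,"dz":0.867,"rx":0,"ry":0,"rz":0,"claw":0},{"dx":0,"dy":0,"dz":0.867,"rx":0,"ry":0,"rz":0,"claw":0},{"dx":0,"dy":0,"dz":0.867,"rx":0,"ry":0,"rz":0,"claw":0},{"dx":0,"dy":0,"dz":0.867,"rx":0,"ry":0,"rz":0,"claw":0},{"dx":0,"dy":0,"dz":0.867,"rx":0,"ry":0,"rz":0,"claw":0}]'
```

```text
time_s: 8.2
tcp_pos: [0.5834, -0.2661, 0.1399]
eef_rot: [-3.141, 0.003, 2.943]
force: [-0.4, 0.7, 7.1]
grip_width: 0.179
gripper_force: 59.1
```

```bash
python3 -m jog '[{"dx":0,"dy":0,"dz":-0.05,"rx":0,"ry":0,"rz":0,"claw":0},{"dx":0,"dy":0,"dz":-0.1,"rx":0,"ry":0,"rz":0,"claw":0},{"dx":0,"dy":0,"dz":-0.1,"rx":0,"ry":0,"rz":0,"claw":0},{"dx":0.25,"dy":0,"dz":-0.1,"rx":0,"ry":0,"rz":0,"claw":0},{"dx":0.5,"dy":0,"dz":-0.1,"rx":0,"ry":0,"rz":0,"claw":0},{"dx":0.6,"dy":0,"dz":-0.4,"rx":0,"ry":0,"rz":0,"claw":0},{"dx":0.6,"dy":0,"dz":-0.7,"rx":0,"ry":0,"rz":0,"claw":0},{"dx":0.6,"dy":0,"dz":-0.7,"rx":0,"ry":0,"rz":0,"claw":0}]'; python3 - <<'E'
from h import *
s=state();print(s["tcp_pos"],s["eef_rot"],s["force"],s["grip_width"])
for c in("side","scene"):
    im,d=snapshot(c); cv2.imwrite(f"pics/{c}5.png",im[:,:,::-1])
    for l in ("lift_hook","hook_seat","hook_tip","rack_slot","mug_mouth","saucer"):
        r=landmark_of(l,c); print(c,l,np.round(r[0]["uv"],1) if r else None,round(r[0]["p"],2) if r else "")
im,d,P=wsnap("w5",[("hook_seat",.13),("hook_tip",.14)])
E
```

```text
time_s: 9.0
tcp_pos: [0.5131, -0.2523, 0.2266]
eef_rot: [-3.139, 0.006, 2.942]
force: [1.2, -0.7, -0.8]
grip_width: 0.18
gripper_force: 58.6
[ 0.5131 -0.2523  0.2266] [-3.139   0.0061  2.9425] [ 1.2406 -0.6745 -0.7533] 0.17996423727628655
side lift_hook [261.8 156.4] 0.45
side hook_seat [267.4 189.6] 0.44
side hook_tip [269.9 184.2] 0.59
side rack_slot [232.3 190. ] 0.67
side mug_mouth [292.3 164.4] 0.91
side saucer [294.4 227.1] 0.58
scene lift_hook [251.2 146.4] 0.62
scene hook_seat [251.6 179.6] 0.79
scene hook_tip [248.5 174.3] 0.63
scene rack_slot [272.9 165.4] 0.67
scene mug_mouth [283.8 218.5] 0.61
scene saucer [224.5 229.7] 0.71
hook_seat [260.1 183.4] [ 0.5007 -0.247   0.13  ] 0.63
hook_tip [256.9 176.1] [ 0.4922 -0.2479  0.14  ] 0.59
```

```bash
python3 -c "
import cv2,numpy as np
a=cv2.imread('pics/side5.png')[90:270,160:400];b=cv2.imread('pics/scene5.png')[100:280,200:440]
cv2.imwrite('pics/c5.png',cv2.resize(np.vstack([a,b]),(400*2,600*2)) if 0 else cv2.resize(np.hstack([a,b]),(800,300),interpolation=cv2.INTER_CUBIC))"
```

```text
(no output)
```

View pics/c5.png

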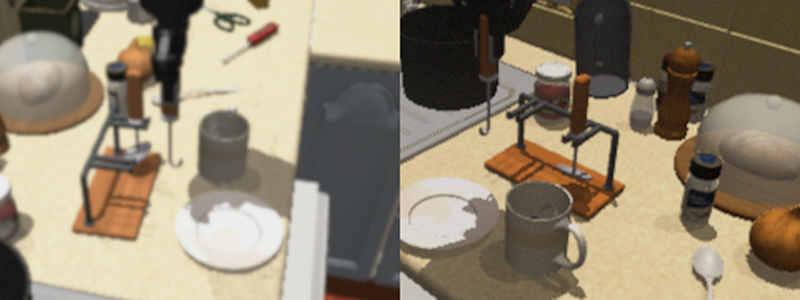

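The hook is held upright with the J clear of the rack. Now I'll measure the hook in the tool frame.

```bash
python3 - <<'E'
from h import *
s=state(); tp=s["tcp_pos"]; ux=np.array([np.cos(2.9425),np.sin(2.9425),0]); uy=np.array([-ux[1],ux[0],0])
for n,a,b in(("hook",(261.8,156.4),(251.2,146.4)),("seat",(267.4,189.6),(251.6,179.6)),("tip",(269.9,184.2),(248.5,174.3)),("slot",(232.3,190),(272.9,165.4)),("mouth",(292.3,164.4),(283.8,218.5)),("saucer",(294.4,227.1),(224.5,229.7))):
    X=tri([("side",a),("scene",b)]); D=X-tp; print(n,X,"rel",D@ux,D@uy,D[2])
W=wcloud(np.load("d_w5.npy"),loadP("w5")); D=W[:,:3]-tp; u=D@ux; v=D@uy; z=D[:,2]
m=(abs(v)<.02)&(u>-.02)&(u<.03)&(z<-.04)&(z>-.13)
for a in np.arange(-.13,-.035,.01):
    k=m&(z>=a)&(z<a+.01); print(round(a,3),k.sum(),u[k].min() if k.any() else 0,u[k].max() if k.any() else 0,np.median(v[k]) if k.any() else 0)
k=m&(u>.0); print("lowest J",z[k].min(),"J top pts",z[k&(u>.011)].max() if (k&(u>.011)).any() else None)
E
```

```text
hook [ 0.5088 -0.2543  0.1996] rel 0.002573911768440666 0.0035340096339390413 -0.022478545360320623
seat [ 0.5006 -0.2534  0.112 ] rel 0.010780109101000536 0.004273438166979559 -0.11005002079973429
tip [ 0.4942 -0.2503  0.1297] rel 0.017680520972928684 0.002435512819169869 -0.09238087023162184
slot [ 0.5854 -0.2631  0.108 ] rel -0.07421134701531025 -0.0030117129941712607 -0.11404185661554016
mouth [ 0.4286 -0.3723  0.0936] rel 0.05789764146281984 0.13503920408310466 -0.12845678651436448
saucer [ 0.4296 -0.2253  0.0067] rel 0.08594969844102066 -0.009295790575562964 -0.2153610048865265
-0.13 0 0 0 0
-0.12 35 0.005171782579365602 0.013141743594467977 -0.00033013818783158124
-0.11 66 0.0015815975148785522 0.018986149167157435 -0.0007606773345374722
-0.1 38 0.0014948640225900612 0.018945247317478178 -0.0011673550197847248
-0.09 19 0.0017752932685203026 0.0031021498940449078 -0.001140625810684897
-0.08 26 0.0015962091008966826 0.0033705493429345705 -0.0007394153521623924
-0.07 21 0.0004303928066294891 0.003131393295691456 -0.0010962279994579712
-0.06 0 0 0 0
-0.05 0 0 0 0
-0.04 0 0 0 0
lowest J -0.11275363898019092 J top pts -0.09799310311627689
```

```bash
python3 -m jog '[{"dx":0.1,"dy":-0.2,"dz":-0.15,"rx":0,"ry":0,"rz":-0.8,"claw":0},{"dx":0.2,"dy":-0.35,"dz":-0.2,"rx":0,"ry":0,"rz":-0.8,"claw":0},{"dx":0.3,"dy":-0.5,"dz":-0.2,"rx":0,"ry":0,"rz":-0.8,"claw":0},{"dx":0.4,"dy":-0.7,"dz":-0.2,"rx":0,"ry":0,"rz":-0.8,"claw":0},{"dx":0.5,"dy":-0.85,"dz":-0.2,"rx":0,"ry":0,"rz":-0.8,"claw":0},{"dx":0.56,"dy":-0.95,"dz":-0.2,"rx":0,"ry":0,"rz":-0.8,"claw":0},{"dx":0.56,"dy":-0.95,"dz":-0.2,"rx":0,"ry":0,"rz":-0.8,"claw":0},{"dx":0.56,"dy":-0.95,"dz":-0.2,"rx":0,"ry":0,"rz":-0.8,"claw":0},{"dx":0.56,"dy":-0.95,"dz":-0.2,"rx":0,"ry":0,"rz":-0.8,"claw":0},{"dx":0.56,"dy":-0.95,"dz":-0.2,"rx":0,"ry":0,"rz":-0.8,"claw":0}]'; python3 -c "
from h import *
togo([.4213,-.3671,.25],-.925)"
```

```text
time_s: 10.85
tcp_pos: [0.4236, -0.3499, 0.2461]
eef_rot: [-3.142, -0.0, -2.083]
force: [0.6, -0.4, -0.4]
grip_width: 0.177
gripper_force: 58.7
togo d [ 0.134 -0.054 -0.033] r [-0.    -0.    -0.737]
```

```bash
python3 -m jog '[{"dx":0.134,"dy":-0.054,"dz":-0.033,"rx":0,"ry":0,"rz":-0.737,"claw":0},{"dx":0.134,"dy":-0.054,"dz":-0.033,"rx":0,"ry":0,"rz":-0.737,"claw":0},{"dx":0.134,"dy":-0.054,"dz":-0.033,"rx":0,"ry":0,"rz":-0.737,"claw":0},{"dx":0.134,"dy":-0.054,"dz":-0.033,"rx":0,"ry":0,"rz":-0.737,"claw":0},{"dx":0.134,"dy":-0.054,"dz":-0.033,"rx":0,"ry":0,"rz":-0.737,"claw":0},{"dx":0.134,"dy":-0.054,"dz":-0.033,"rx":0,"ry":0,"rz":-0.737,"claw":0},{"dx":0.134,"dy":-0.054,"dz":-0.033,"rx":0,"ry":0,"rz":-0.737,"claw":0},{"dx":0.134,"dy":-0.054,"dz":-0.033,"rx":0,"ry":0,"rz":-0.737,"claw":0},{"dx":0.134,"dy":-0.054,"dz":-0.033,"rx":0,"ry":0,"rz":-0.737,"claw":0},{"dx":0.134,"dy":-0.054,"dz":-0.033,"rx":0,"ry":0,"rz":-0.737,"claw":0}]'; python3 - <<'E'
from h import *
s=state(); tp=s["tcp_pos"]; yw=s["eef_rot"][2]; print(tp,s["eef_rot"])
im,d,P=wsnap("w6",[])
ux=np.array([np.cos(yw),np.sin(yw),0]); uy=np.array([-ux[1],ux[0],0])
W=wcloud(d,P); D=W[:,:3]-tp; u=D@ux; v=D@uy; z=D[:,2]
m=(abs(v)<.015)&(u>-.02)&(u<.03)&(z<-.04)&(z>-.12); k=m&(u<.004); print("rod u,v",np.median(u[k]),np.median(v[k]),"J",u[m].max(),z[m].min(),np.median(v[m&(u>.005)]))
l=np.array([np.cos(-.9226),np.sin(-.9226),0]); pv=np.array([.4235,-.3717,.049]); E=W[:,:3]-pv; a=E@l; b=E@np.array([-l[1],l[0],0])
k=(np.hypot(a,b)<.033)&(E[:,2]>.006)&(E[:,2]<.035)&(a>0); print("bail pts",k.sum())
k2=k&(abs(b)<.006); print("crown s,h",np.median(a[k2]),np.median(W[k2,2]),a[k2].min(),a[k2].max(),W[k2,2].max(),"b range",b[k].min(),b[k].max())
togo([.4213,-.3671,.168],-.925)
E
```

```text
time_s: 11.85
tcp_pos: [0.4214, -0.367, 0.25]
eef_rot: [3.142, -0.0, -0.931]
force: [0.0, -0.7, -1.0]
grip_width: 0.181
gripper_force: 58.7
[ 0.4214 -0.367   0.25  ] [ 3.1416 -0.     -0.9306]
rod u,v 0.0008690594421884671 0.00011772340557629759 J 0.017139431618045868 -0.11249572516323209 -0.0006848867326602251
bail pts 202
crown s,h 0.021194206276857093 0.07756749155628215 0.018816732701933913 0.022412451933356087 0.07878290548435628 b range -0.02508438259158842 0.024248288317727417
togo d [0.    0.001 0.683] r [-0.     0.    -0.003]
```

```bash
python3 -m jog '[{"dx":0,"dy":0,"dz":0.25,"rx":0,"ry":0,"rz":0,"claw":0},{"dx":0,"dy":0,"dz":0.45,"rx":0,"ry":0,"rz":0,"claw":0},{"dx":0,"dy":0,"dz":0.6,"rx":0,"ry":0,"rz":0,"claw":0},{"dx":0,"dy":0,"dz":0.683,"rx":0,"ry":0,"rz":0,"claw":0},{"dx":0,"dy":0,"dz":0.683,"rx":0,"ry":0,"rz":0,"claw":0},{"dx":0,"dy":0,"dz":0.683,"rx":0,"ry":0,"rz":0,"claw":0}]'; python3 -m jog '[{"dx":0.03,"dy":0,"dz":0,"rx":0,"ry":0,"rz":0,"claw":0},{"dx":0.06,"dy":0,"dz":0,"rx":0,"ry":0,"rz":0,"claw":0},{"dx":0.09,"dy":0,"dz":0,"rx":0,"ry":0,"rz":0,"claw":0},{"dx":0.115,"dy":0,"dz":0,"rx":0,"ry":0,"rz":0,"claw":0},{"dx":0.133,"dy":0,"dz":0,"rx":0,"ry":0,"rz":0,"claw":0},{"dx":0.133,"dy":0,"dz":0,"rx":0,"ry":0,"rz":0,"claw":0},{"dx":0.133,"dy":0,"dz":0,"rx":0,"ry":0,"rz":0,"claw":0}]'
```

```text
time_s: 12.5
tcp_pos: [0.4216, -0.3673, 0.1687]
eef_rot: [-3.142, -0.001, -0.927]
force: [0.7, -0.1, -0.6]
grip_width: 0.182
gripper_force: 58.7
time_s: 13.2
tcp_pos: [0.4309, -0.3798, 0.168]
eef_rot: [3.142, 0.0, -0.926]
force: [0.9, -1.1, -0.9]
grip_width: 0.179
gripper_force: 58.7
```

```bash
python3 -m jog '[{"dx":0,"dy":0,"dz":-0.04,"rx":0,"ry":0,"rz":0,"claw":0},{"dx":0,"dy":0,"dz":-0.08,"rx":0,"ry":0,"rz":0,"claw":0},{"dx":0,"dy":0,"dz":-0.12,"rx":0,"ry":0,"rz":0,"claw":0},{"dx":-0.01,"dy":0,"dz":-0.14,"rx":0,"ry":0,"rz":0,"claw":0},{"dx":-0.05,"dy":0,"dz":-0.165,"rx":0,"ry":0,"rz":0,"claw":0},{"dx":-0.09,"dy":0,"dz":-0.185,"rx":0,"ry":0,"rz":0,"claw":0},{"dx":-0.13,"dy":0,"dz":-0.2,"rx":0,"ry":0,"rz":0,"claw":0},{"dx":-0.158,"dy":0,"dz":-0.23,"rx":0,"ry":0,"rz":0,"claw":0},{"dx":-0.158,"dy":0,"dz":-0.26,"rx":0,"ry":0,"rz":0,"claw":0},{"dx":-0.158,"dy":0,"dz":-0.26,"rx":0,"ry":0,"rz":0,"claw":0}]'; python3 - <<'E'
from h import *
s=state();print(s["force"])
im,d,P=wsnap("w7",[("bail_pivot",.056)])
im2,_=snapshot("side"); a=cv2.resize(im[120:240,190:330],(466,400),interpolation=cv2.INTER_CUBIC); b=cv2.resize(im2[110:210,250:334],(334,400),interpolation=cv2.INTER_CUBIC)
cv2.imwrite("pics/c7.png",np.hstack([a,b])[:,:,::-1])
E
```

```text
time_s: 14.2
tcp_pos: [0.4197, -0.3648, 0.1998]
eef_rot: [-3.142, -0.001, -0.926]
force: [0.4, -0.6, -3.0]
grip_width: 0.176
gripper_force: 58.5
[ 0.423  -0.5835 -3.0433]
bail_pivot [258.2 175.8] [ 0.423  -0.3691  0.056 ] 0.79
```

View pics/c7.png

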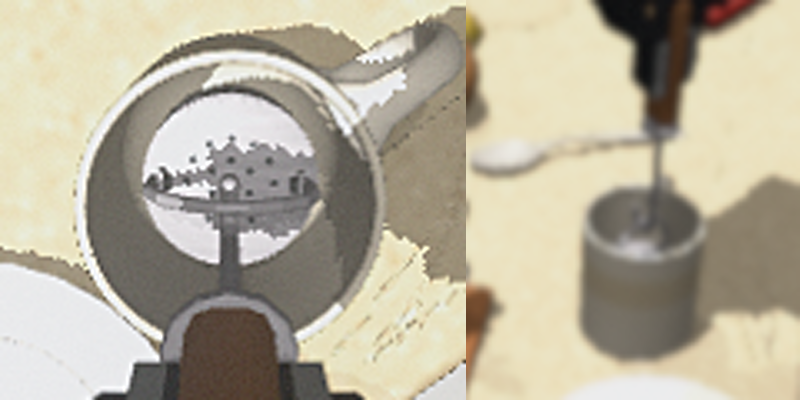

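The hook tip is through the bail, at (230,185) in the crop, and the can is centred with the bail upright. The force reads about -3 N, so the hook is loaded. I'll lift it straight up.

```bash
python3 -m jog '[{"dx":0,"dy":0,"dz":-0.05,"rx":0,"ry":0,"rz":0,"claw":0},{"dx":0,"dy":0,"dz":-0.15,"rx":0,"ry":0,"rz":0,"claw":0},{"dx":0,"dy":0,"dz":-0.25,"rx":0,"ry":0,"rz":0,"claw":0},{"dx":0,"dy":0,"dz":-0.35,"rx":0,"ry":0,"rz":0,"claw":0},{"dx":0,"dy":0,"dz":-0.45,"rx":0,"ry":0,"rz":0,"claw":0},{"dx":0,"dy":0,"dz":-0.55,"rx":0,"ry":0,"rz":0,"claw":0},{"dx":0,"dy":0,"dz":-0.65,"rx":0,"ry":0,"rz":0,"claw":0},{"dx":0,"dy":0,"dz":-0.75,"rx":0,"ry":0,"rz":0,"claw":0},{"dx":0,"dy":0,"dz":-0.83,"rx":0,"ry":0,"rz":0,"claw":0},{"dx":0,"dy":0,"dz":-0.87,"rx":0,"ry":0,"rz":0,"claw":0}]'; python3 - <<'E'
from h import *
s=state();print(s["force"])
# seat (8mm along tool x) over the saucer centre, keep yaw
im,d,P=wsnap("w8",[("saucer",0)])
W=wcloud(d,P)
for n in ("side","scene"):
    snapshot(n); r=landmark_of("saucer",n); print(n,r[0]["uv"],onz(n,r[0]["uv"],0),r[0]["p"])
    r=landmark_of("mug_mouth",n); print(onz(n,r[0]["uv"],.094) if r else 0)
S=W[(W[:,2]>.011)&(W[:,2]<.022)&(np.hypot(W[:,0]-.43,W[:,1]+.223)<.095)]; q=S[:,:2]; A=cv2.minAreaRect((q*1000).astype(np.float32)); print("wrist saucer rim",len(S),A, cv2.fitEllipse(cv2.convexHull((q*1000).astype(np.float32))))
ux=np.array([np.cos(-.926),np.sin(-.926)]); t=np.array([.430,-.2235])-.008*ux; print(t); togo([*t,s["tcp_pos"][2]],-.926)
E
```

```text
time_s: 15.35
tcp_pos: [0.4197, -0.3648, 0.3046]
eef_rot: [-3.142, -0.001, -0.926]
force: [0.0, -0.4, -3.4]
grip_width: 0.185
gripper_force: 58.5
[ 0.0466 -0.3536 -3.4066]
saucer [202.6 221.7] [ 0.4293 -0.2269  0.    ] 0.96Traceback (most recent call last):
  File "<stdin>", line 7, in <module>
IndexError: list index out of range
```

```bash
python3 - <<'E'
from h import *
z=np.load("P1.npz"); P1=({k:float(z[k]) for k in("fx","fy","cx","cy")},z["Rm"],z["t"])
for n,P in(("w1",P1),("w2",loadP("w2")),("w3",loadP("w3")),("w8",loadP("w8"))):
    W=wcloud(np.load(f"d_{n}.npy"),P); q=W[(W[:,2]>.009)&(W[:,2]<.024)&(np.hypot(W[:,0]-.43,W[:,1]+.224)<.09)]
    c=np.array([.43,-.224]);
    for _ in range(4):
        a=np.arctan2(*(q[:,:2]-c).T[::-1]); r=np.hypot(*(q[:,:2]-c).T); b=((a+np.pi)/(2*np.pi)*36).astype(int)
        o=np.array([q[b==i][r[b==i].argsort()[int(-1-.03*(b==i).sum())],:2] for i in range(36) if (b==i).sum()>8])
        A=np.c_[2*o,np.ones(len(o))]; s=np.linalg.lstsq(A,(o**2).sum(1),rcond=None)[0]; c=s[:2]
    print(n,len(q),len(o),c,np.sqrt(s[2]+c@c))
togo([.4252,-.2176,.3046],-.926)
E
```

```text
w1 4657 36 [ 0.4264 -0.2247] 0.07855827084701582
w2 5566 36 [ 0.4271 -0.224 ] 0.07855165451406448
w3 4379 36 [ 0.4272 -0.2239] 0.07864866038087363
w8 2906 29 [ 0.4313 -0.2236] 0.07575358805077773
togo d [-0.951 -0.774 -0.011] r [-0.  0. -0.]
```

```bash
python3 -m jog '[{"dx":-0.03,"dy":-0.02,"dz":0,"rx":0,"ry":0,"rz":0,"claw":0},{"dx":-0.1,"dy":-0.08,"dz":0,"rx":0,"ry":0,"rz":0,"claw":0},{"dx":-0.22,"dy":-0.17,"dz":0,"rx":0,"ry":0,"rz":0,"claw":0},{"dx":-0.36,"dy":-0.28,"dz":0,"rx":0,"ry":0,"rz":0,"claw":0},{"dx":-0.5,"dy":-0.39,"dz":0,"rx":0,"ry":0,"rz":0,"claw":0},{"dx":-0.64,"dy":-0.5,"dz":0,"rx":0,"ry":0,"rz":0,"claw":0},{"dx":-0.77,"dy":-0.6,"dz":0,"rx":0,"ry":0,"rz":0,"claw":0},{"dx":-0.88,"dy":-0.69,"dz":0,"rx":0,"ry":0,"rz":0,"claw":0},{"dx":-0.94,"dy":-0.735,"dz":0,"rx":0,"ry":0,"rz":0,"claw":0},{"dx":-0.966,"dy":-0.753,"dz":0,"rx":0,"ry":0,"rz":0,"claw":0}]'; python3 -c "
from h import *
togo([.4222,-.2178,.25],-.926)"
```

```text
time_s: 16.55
tcp_pos: [0.4221, -0.2165, 0.3038]
eef_rot: [-3.141, -0.0, -0.925]
force: [0.7, -0.2, -2.8]
grip_width: 0.179
gripper_force: 58.5
togo d [0.009 0.006 0.448] r [-0.    -0.     0.001]
```

```bash
python3 -m jog '[{"dx":0,"dy":0,"dz":0.05,"rx":0,"ry":0,"rz":0,"claw":0},{"dx":0,"dy":0,"dz":0.15,"rx":0,"ry":0,"rz":0,"claw":0},{"dx":0,"dy":0,"dz":0.27,"rx":0,"ry":0,"rz":0,"claw":0},{"dx":0,"dy":0,"dz":0.39,"rx":0,"ry":0,"rz":0,"claw":0},{"dx":0,"dy":0,"dz":0.5,"rx":0,"ry":0,"rz":0,"claw":0},{"dx":0,"dy":0,"dz":0.6,"rx":0,"ry":0,"rz":0,"claw":0},{"dx":0,"dy":0,"dz":0.68,"rx":0,"ry":0,"rz":0,"claw":0},{"dx":0,"dy":0,"dz":0.73,"rx":0,"ry":0,"rz":0,"claw":0},{"dx":0,"dy":0,"dz":0.75,"rx":0,"ry":0,"rz":0,"claw":0},{"dx":0,"dy":0,"dz":0.75,"rx":0,"ry":0,"rz":0,"claw":0}]'; python3 - <<'E'
from h import *
s=state(); print(s["force"])
W=wcloud(np.load("d_w2.npy"),loadP("w2")); k=np.hypot(W[:,0]-.427,W[:,1]+.224)<.03; print("saucer floor z",np.median(W[k,2]))
im,d,P=wsnap("w9",[("infuser",.03),("bail_pivot",.072)]); W=wcloud(d,P)
c=s["tcp_pos"][:2]+.008*np.array([np.cos(-.926),np.sin(-.926)]); r=np.hypot(W[:,0]-c[0],W[:,1]-c[1])
q=W[(r<.04)&(W[:,2]>.02)&(W[:,2]<.085)]; lid=q[q[:,2]>np.percentile(q[:,2],50)-.0]; 
for z in np.arange(.02,.085,.005):
    m=(q[:,2]>=z)&(q[:,2]<z+.005); print(round(z,3),m.sum(),q[m,:2].mean(0) if m.any() else 0)
snapshot("side"); 
for l in ("infuser","bail_pivot","saucer"):
    R_=landmark_of(l,"side"); print(l,[(x["uv"],x["p"]) for x in R_[:1]])
    if R_ and l!="saucer": print(onz("side",R_[0]["uv"],.03 if l=="infuser" else .072))
im2,_=snapshot("side"); x=cv2.resize(im[120:270,190:330],(400,428)); y=cv2.resize(im2[120:270,240:360],(342,428)); cv2.imwrite("pics/c9.png",np.hstack([x,y])[:,:,::-1])
E
```

```text
time_s: 17.55
tcp_pos: [0.4221, -0.2178, 0.2135]
eef_rot: [3.142, 0.0, -0.926]
force: [0.5, 0.8, -3.0]
grip_width: 0.18
gripper_force: 58.5
[ 0.5215  0.8145 -3.0238]
saucer floor z 0.004651559542424636
infuser [255. 174.] [ 0.4243 -0.2147  0.03  ] 0.89
bail_pivot [346.3  63.7] [ 0.4249 -0.363   0.072 ] 0.69
0.02 0 0
0.025 0 0
0.03 5 [ 0.4452 -0.2326]
0.035 14 [ 0.4435 -0.2343]
0.04 6 [ 0.446  -0.2332]
0.045 3 [ 0.4473 -0.2313]
0.05 0 0
0.055 0 0
0.06 28 [ 0.4281 -0.2426]
0.065 1590 [ 0.4271 -0.2234]
0.07 149 [ 0.4265 -0.2105]
0.075 13 [ 0.4358 -0.2167]
0.08 4 [ 0.4266 -0.2236]
infuser [([295.1, 220.6], 0.62)]
[ 0.432  -0.2285  0.03  ]
bail_pivot [([300.4, 206.3], 0.73)]
[ 0.4214 -0.2348  0.072 ]
saucer [([294.2, 228.2], 0.95)]
```

View pics/c9.png

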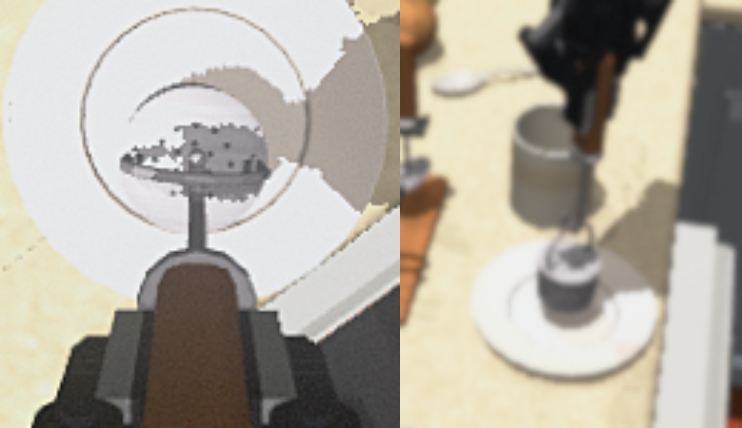

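The infuser hangs centred over the saucer, with its lid at (195,155) in the left crop, about 23 mm up. I'll set it down slowly.

```bash
python3 -m jog '[{"dx":0,"dy":0,"dz":0.04,"rx":0,"ry":0,"rz":0,"claw":0},{"dx":0,"dy":0,"dz":0.08,"rx":0,"ry":0,"rz":0,"claw":0},{"dx":0,"dy":0,"dz":0.11,"rx":0,"ry":0,"rz":0,"claw":0},{"dx":0,"dy":0,"dz":0.135,"rx":0,"ry":0,"rz":0,"claw":0},{"dx":0,"dy":0,"dz":0.15,"rx":0,"ry":0,"rz":0,"claw":0},{"dx":0,"dy":0,"dz":0.162,"rx":0,"ry":0,"rz":0,"claw":0},{"dx":0,"dy":0,"dz":0.172,"rx":0,"ry":0,"rz":0,"claw":0},{"dx":0,"dy":0,"dz":0.182,"rx":0,"ry":0,"rz":0,"claw":0},{"dx":0,"dy":0,"dz":0.19,"rx":0,"ry":0,"rz":0,"claw":0},{"dx":0,"dy":0,"dz":0.19,"rx":0,"ry":0,"rz":0,"claw":0}]'; python3 -m jog '[{"dx":0,"dy":0,"dz":0.01,"rx":0,"ry":0,"rz":0,"claw":0},{"dx":0,"dy":0,"dz":0.02,"rx":0,"ry":0,"rz":0,"claw":0},{"dx":0,"dy":0,"dz":0.03,"rx":0,"ry":0,"rz":0,"claw":0},{"dx":0,"dy":0,"dz":0.03,"rx":0,"ry":0,"rz":0,"claw":0}]'; python3 - <<'E'
from h import *
s=state(); print(s["force"]); im,d,P=wsnap("w10",[]); W=wcloud(d,P); l=np.array([np.cos(-.926),np.sin(-.926)]); n=np.array([-l[1],l[0]])
c=s["tcp_pos"][:2]; a=(W[:,:2]-c)@l; b=(W[:,:2]-c)@n; z=W[:,2]
k=(abs(b)<.024)&(a>-.03)&(a<.045)&(z>.03)
for h in np.arange(.035,.1,.004):
    m=k&(z>=h)&(z<h+.004); print(round(h,3),m.sum(),np.round([a[m].min(),np.median(a[m]),a[m].max(),np.median(b[m])],4) if m.any() else 0)
E
```

```text
time_s: 18.95
tcp_pos: [0.4221, -0.2176, 0.1907]
eef_rot: [3.142, 0.0, -0.926]
force: [1.1, 0.9, -3.2]
grip_width: 0.179
gripper_force: 58.5
time_s: 19.35
tcp_pos: [0.4222, -0.2177, 0.1872]
eef_rot: [-3.142, -0.0, -0.926]
force: [-0.1, 0.3, -0.6]
grip_width: 0.182
gripper_force: 58.7
[-0.1205  0.3187 -0.6147]
0.035 1 [0.0292 0.0292 0.0292 0.0149]
0.039 262 [-0.018   0.0175  0.0337 -0.0018]
0.043 1441 [-0.0173  0.0126  0.0338  0.0002]
0.047 50 [ 0.0044  0.0083  0.0125 -0.0003]
0.051 9 [0.0068 0.0084 0.011  0.0203]
0.055 7 [0.0073 0.0086 0.0108 0.0209]
0.059 6 [0.0079 0.0092 0.0106 0.0002]
0.063 16 [0.0054 0.0084 0.0105 0.0207]
0.067 13 [ 0.005   0.0083  0.0102 -0.0186]
0.071 41 [0.005  0.0076 0.0103 0.0151]
0.075 73 [0.0007 0.0081 0.0117 0.0001]
0.079 140 [0.0001 0.0073 0.0171 0.0001]
0.083 32 [-0.0003  0.0072  0.0171 -0.0003]
0.087 27 [-0.0001  0.0141  0.0171 -0.0007]
0.091 8 [ 0.0003  0.0009  0.0014 -0.0003]
0.095 8 [0.     0.0004 0.0012 0.0005]
0.099 7 [-0.      0.0008  0.0014 -0.0007]
```

The infuser now stands free and the load is gone from the hook. I'll drop the hook 16 mm, back it out from under the crown, then raise it.

```bash
python3 -m jog '[{"dx":0,"dy":0,"dz":0.04,"rx":0,"ry":0,"rz":0,"claw":0},{"dx":0,"dy":0,"dz":0.08,"rx":0,"ry":0,"rz":0,"claw":0},{"dx":0,"dy":0,"dz":0.12,"rx":0,"ry":0,"rz":0,"claw":0},{"dx":0,"dy":0,"dz":0.135,"rx":0,"ry":0,"rz":0,"claw":0},{"dx":0,"dy":0,"dz":0.135,"rx":0,"ry":0,"rz":0,"claw":0}]'; python3 -m jog '[{"dx":-0.05,"dy":0,"dz":0,"rx":0,"ry":0,"rz":0,"claw":0},{"dx":-0.1,"dy":0,"dz":0,"rx":0,"ry":0,"rz":0,"claw":0},{"dx":-0.15,"dy":0,"dz":0,"rx":0,"ry":0,"rz":0,"claw":0},{"dx":-0.2,"dy":0,"dz":0,"rx":0,"ry":0,"rz":0,"claw":0},{"dx":-0.25,"dy":0,"dz":0,"rx":0,"ry":0,"rz":0,"claw":0},{"dx":-0.25,"dy":0,"dz":0,"rx":0,"ry":0,"rz":0,"claw":0}]'; python3 - <<'E'
from h import *
s=state(); print(s["force"]); im,d,P=wsnap("w11",[]); W=wcloud(d,P); l=np.array([np.cos(-.926),np.sin(-.926)]); n=np.array([-l[1],l[0]])
c=s["tcp_pos"][:2]; a=(W[:,:2]-c)@l; b=(W[:,:2]-c)@n; z=W[:,2]
m=(abs(b)<.008)&(z>.066)&(a>.02)&(a<.06)&(z<.1);print("crown",m.sum(),np.median(a[m]),a[m].min(),z[m].max()); m=(abs(b)<.006)&(z>.05)&(z<.1)&(a<.021)&(a>.008); print("tip",m.sum(),a[m].max() if m.any() else 0,z[m].max() if m.any() else 0)
m=(z>.041)&(z<.05)&(np.hypot(W[:,0]-.427,W[:,1]+.224)<.04); print("lid",W[m,:3].mean(0))
E
```

```text
time_s: 19.9
tcp_pos: [0.422, -0.2176, 0.1707]
eef_rot: [3.141, 0.001, -0.926]
force: [0.8, 0.3, -0.9]
grip_width: 0.181
gripper_force: 58.7
time_s: 20.5
tcp_pos: [0.4036, -0.193, 0.1712]
eef_rot: [-3.142, 0.0, -0.926]
force: [0.1, 0.3, -0.8]
grip_width: 0.184
gripper_force: 58.7
[ 0.1496  0.2714 -0.78  ]
crown 112 0.03849167411999579 0.03573746427786876 0.08392033740579309
tip 50 0.017247920099447214 0.07322930007691786
lid [ 0.4275 -0.2245  0.0439]
```

The infuser stands with its bail upright at the saucer's centre, and the hook tip is 20 mm clear. I'll raise the hook and turn back toward the rack front.

```bash
python3 -m jog '[{"dx":0,"dy":0,"dz":-0.1,"rx":0,"ry":0,"rz":0,"claw":0},{"dx":0,"dy":0,"dz":-0.3,"rx":0,"ry":0,"rz":0,"claw":0},{"dx":0,"dy":0,"dz":-0.55,"rx":0,"ry":0,"rz":0,"claw":0},{"dx":0,"dy":0,"dz":-0.75,"rx":0,"ry":0,"rz":0,"claw":0},{"dx":0,"dy":0,"dz":-0.75,"rx":0,"ry":0,"rz":0,"claw":0}]'; python3 -m jog '[{"dx":0.2,"dy":-0.1,"dz":0,"rx":0,"ry":0,"rz":0.8,"claw":0},{"dx":0.4,"dy":-0.2,"dz":0,"rx":0,"ry":0,"rz":0.8,"claw":0},{"dx":0.6,"dy":-0.3,"dz":0,"rx":0,"ry":0,"rz":0.8,"claw":0},{"dx":0.8,"dy":-0.4,"dz":0,"rx":0,"ry":0,"rz":0.8,"claw":0},{"dx":0.95,"dy":-0.443,"dz":0,"rx":0,"ry":0,"rz":0.8,"claw":0},{"dx":0.95,"dy":-0.443,"dz":0,"rx":0,"ry":0,"rz":0.8,"claw":0},{"dx":0.95,"dy":-0.443,"dz":0,"rx":0,"ry":0,"rz":0.8,"claw":0},{"dx":0.95,"dy":-0.443,"dz":0,"rx":0,"ry":0,"rz":0.8,"claw":0},{"dx":0.95,"dy":-0.443,"dz":0,"rx":0,"ry":0,"rz":0.8,"claw":0}]'; python3 -c "
from h import *
print(state()['joint_positions']);togo([.5148,-.252,.2],2.943)"
```

```text
time_s: 21.05
tcp_pos: [0.4052, -0.1946, 0.2636]
eef_rot: [-3.14, -0.004, -0.926]
force: [-0.2, 0.2, -1.1]
grip_width: 0.178
gripper_force: 58.8
time_s: 21.95
tcp_pos: [0.5151, -0.253, 0.26]
eef_rot: [3.141, -0.0, -2.189]
force: [-0.8, -0.5, -1.0]
grip_width: 0.18
gripper_force: 58.8
[-0.5985  0.3439  0.148   1.376  -0.     -1.5515]
togo d [-0.005  0.006  0.5  ] r [ 0.001 -0.     0.733]
```

```bash
python3 -m jog '[{"dx":0,"dy":0,"dz":0,"rx":0,"ry":0,"rz":0.733,"claw":0},{"dx":0,"dy":0,"dz":0,"rx":0,"ry":0,"rz":0.733,"claw":0},{"dx":0,"dy":0,"dz":0,"rx":0,"ry":0,"rz":0.733,"claw":0},{"dx":0,"dy":0,"dz":0.1,"rx":0,"ry":0,"rz":0.733,"claw":0},{"dx":0,"dy":0,"dz":0.2,"rx":0,"ry":0,"rz":0.733,"claw":0},{"dx":0,"dy":0,"dz":0.35,"rx":0,"ry":0,"rz":0.733,"claw":0},{"dx":0,"dy":0,"dz":0.5,"rx":0,"ry":0,"rz":0.733,"claw":0},{"dx":0,"dy":0,"dz":0.5,"rx":0,"ry":0,"rz":0.733,"claw":0},{"dx":0,"dy":0,"dz":0.5,"rx":0,"ry":0,"rz":0.733,"claw":0},{"dx":0,"dy":0,"dz":0.5,"rx":0,"ry":0,"rz":0.733,"claw":0}]'; python3 - <<'E'
from h import *
s=state(); tp=s["tcp_pos"]; yw=s["eef_rot"][2]; print(tp,s["eef_rot"])
im,d,P=wsnap("w12",[("rack_slot",.11)])
ux=np.array([np.cos(yw),np.sin(yw),0]); uy=np.array([-ux[1],ux[0],0]); W=wcloud(d,P); D=W[:,:3]-tp; u=D@ux; v=D@uy; z=D[:,2]
m=(abs(v)<.015)&(u>-.02)&(u<.03)&(z<-.04)&(z>-.12); k=m&(u<.004); print("rod u,v",np.median(u[k]),np.median(v[k]),"J",u[m].max(),z[m].min(),np.median(v[m&(u>.005)]))
togo([.5148,-.252,.154],2.943)
E
```

```text
time_s: 22.95
tcp_pos: [0.5151, -0.253, 0.2008]
eef_rot: [3.142, -0.0, 2.952]
force: [-0.2, -0.3, -0.6]
grip_width: 0.179
gripper_force: 58.8
[ 0.5151 -0.253   0.2008] [ 3.1416 -0.0002  2.9522]
rod u,v 0.0026839796506671803 -0.0011092854017485643 J 0.01933370945266641 -0.11299194940918597 -0.0011864823094436937
togo d [0.005 0.008 0.393] r [-0.     0.     0.005]
```

```bash
python3 -m jog '[{"dx":0.005,"dy":0.008,"dz":0.2,"rx":0,"ry":0,"rz":0.005,"claw":0},{"dx":0.005,"dy":0.008,"dz":0.393,"rx":0,"ry":0,"rz":0.005,"claw":0},{"dx":0.005,"dy":0.008,"dz":0.393,"rx":0,"ry":0,"rz":0.005,"claw":0},{"dx":0.005,"dy":0.008,"dz":0.393,"rx":0,"ry":0,"rz":0.005,"claw":0}]'; python3 -c "
from h import *
togo([.5834,-.2661,.153],2.943)"
```

```text
time_s: 23.45
tcp_pos: [0.5148, -0.2519, 0.1545]
eef_rot: [-3.142, 0.0, 2.942]
force: [0.3, -0.1, -1.0]
grip_width: 0.181
gripper_force: 58.8
togo d [-0.584 -0.003  0.012] r [-0.     0.    -0.001]
```

```bash
python3 -m jog '[{"dx":-0.1,"dy":-0.001,"dz":0,"rx":0,"ry":0,"rz":0,"claw":0},{"dx":-0.2,"dy":-0.001,"dz":0,"rx":0,"ry":0,"rz":0,"claw":0},{"dx":-0.3,"dy":-0.002,"dz":0,"rx":0,"ry":0,"rz":0,"claw":0},{"dx":-0.4,"dy":-0.003,"dz":0,"rx":0,"ry":0,"rz":0,"claw":0},{"dx":-0.5,"dy":-0.003,"dz":0,"rx":0,"ry":0,"rz":0,"claw":0},{"dx":-0.584,"dy":-0.003,"dz":0,"rx":0,"ry":0,"rz":0,"claw":0},{"dx":-0.584,"dy":-0.003,"dz":0,"rx":0,"ry":0,"rz":0,"claw":0},{"dx":-0.584,"dy":-0.003,"dz":0,"rx":0,"ry":0,"rz":0,"claw":0}]'; python3 -c "
from h import *
togo([.5834,-.2661,.141],2.943)"
```

```text
time_s: 24.25
tcp_pos: [0.5833, -0.2662, 0.1543]
eef_rot: [-3.141, 0.0, 2.942]
force: [-0.5, -0.2, 0.1]
grip_width: 0.18
gripper_force: 58.8
togo d [-0.001  0.001  0.111] r [-0.     0.    -0.001]
```

```bash
python3 -m jog '[{"dx":0,"dy":0,"dz":0.04,"rx":0,"ry":0,"rz":0,"claw":0},{"dx":0,"dy":0,"dz":0.08,"rx":0,"ry":0,"rz":0,"claw":0},{"dx":0,"dy":0,"dz":0.1,"rx":0,"ry":0,"rz":0,"claw":0},{"dx":0,"dy":0,"dz":0.11,"rx":0,"ry":0,"rz":0,"claw":0},{"dx":0,"dy":0,"dz":0.118,"rx":0,"ry":0,"rz":0,"claw":0},{"dx":0,"dy":0,"dz":0.118,"rx":0,"ry":0,"rz":0,"claw":0}]'
```

```text
time_s: 24.85
tcp_pos: [0.5832, -0.2661, 0.14]
eef_rot: [-3.142, 0.0, 2.941]
force: [-1.8, 0.8, 2.9]
grip_width: 0.177
gripper_force: 59.3
```

Seated, with light contact. Opening the gripper and backing straight up.

```bash
python3 -m jog '[{"dx":0,"dy":0,"dz":0,"rx":0,"ry":0,"rz":0,"claw":0.25},{"dx":0,"dy":0,"dz":0,"rx":0,"ry":0,"rz":0,"claw":0.35},{"dx":0,"dy":0,"dz":0,"rx":0,"ry":0,"rz":0,"claw":0.6},{"dx":0,"dy":0,"dz":0,"rx":0,"ry":0,"rz":0,"claw":0.6},{"dx":0,"dy":0,"dz":0,"rx":0,"ry":0,"rz":0,"claw":0.6},{"dx":0,"dy":0,"dz":-0.3,"rx":0,"ry":0,"rz":0,"claw":0.6},{"dx":0,"dy":0,"dz":-0.6,"rx":0,"ry":0,"rz":0,"claw":0.6},{"dx":0,"dy":0,"dz":-0.95,"rx":0,"ry":0,"rz":0,"claw":0.6},{"dx":0,"dy":0,"dz":-1,"rx":0,"ry":0,"rz":0,"claw":0.6},{"dx":0,"dy":0,"dz":-1,"rx":0,"ry":0,"rz":0,"claw":0.6}]'; python3 - <<'E'
from h import *
s=state()
im,d,P=wsnap("w13",[("rack_slot",.11),("lift_hook",.11),("infuser",.005),("bail_pivot",.047),("saucer",0),("mug_mouth",.094)])
W=wcloud(d,P); T=W[(np.hypot(W[:,0]-.583,W[:,1]+.266)<.03)&(W[:,2]>.197)&(W[:,2]<.205)]
print(len(T),cv2.minAreaRect((T[:,:2]*1000).astype(np.float32)))
q=W[(np.hypot(W[:,0]-.573,W[:,1]+.263)<.012)&(W[:,2]>.12)&(W[:,2]<.195)]
for z in (.12,.14,.16,.18):
    k=q[(q[:,2]>=z)&(q[:,2]<z+.02)]; print(z,len(k),k[:,:3].mean(0))
m=(W[:,2]>.041)&(W[:,2]<.05)&(np.hypot(W[:,0]-.427,W[:,1]+.224)<.04); print("lid",m.sum(),W[m,:3].mean(0))
im2,_=snapshot("side"); cv2.imwrite("pics/c13.png",np.hstack([im[:,:,::-1],cv2.resize(im2[110:302,190:318],(256,384))[:,:,::-1]]))
E
```

```text
time_s: 25.85
tcp_pos: [0.5838, -0.2664, 0.2608]
eef_rot: [-3.141, 0.002, 2.941]
force: [-1.2, 0.3, -0.6]
grip_width: 0.6
gripper_force: 0.0
rack_slot [260.7 180.6] [ 0.5841 -0.2636  0.11  ] 0.62
lift_hook [258.  178.8] [ 0.5818 -0.2659  0.11  ] 0.96
infuser [265.7  47. ] [ 0.4314 -0.2251  0.005 ] 0.75
bail_pivot [267.9  33.9] [ 0.4246 -0.2221  0.047 ] 0.87
saucer [266.7  42.9] [ 0.4248 -0.2223  0.    ] 0.9
mug_mouth [132.7  56.8] [ 0.4233 -0.3723  0.094 ] 0.59
524 ((582.8795776367188, -265.2557373046875), (14.4916353225708, 22.36931800842285), 77.96379089355469)
0.12 64 [ 0.5721 -0.263   0.1305]
0.14 89 [ 0.5721 -0.2633  0.1503]
0.16 109 [ 0.5721 -0.2629  0.1708]
0.18 104 [ 0.5721 -0.2634  0.1883]
lid 1221 [ 0.4283 -0.2247  0.044 ]
```

View pics/c13.png

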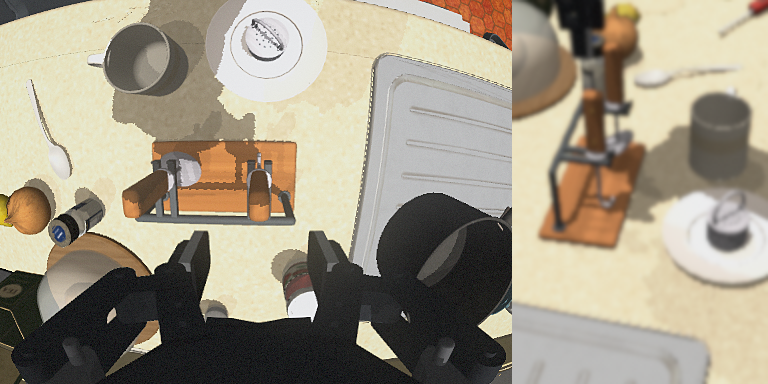

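The hook hangs upright in its slot with the handle at (260,195). The infuser stands mid-saucer at (265,45), the mug at (147,58) hasn't moved, and the gripper is clear.

```bash
python3 -c "
from rig import close_job
print(close_job())"
```

```text
the job is handed in; nothing more can be done
None
```

The infuser stands upright in the middle of the saucer, the mug has not moved, the hook is back upright in its slot, and I handed the job in after about 26 s of robot time; no verdict was shown.

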